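# Shim the rocking laboratory balance

## Robot

A 7-joint arm with a two-finger parallel gripper is mounted at the origin on the work surface. World frame = base frame: x ahead of the robot, y to its left, z up, the work surface at z = 0. Lengths are in m, angles in rad, forces in N, time in s.
With the tool pointing down it reaches from about 0.425 to 0.925 m from the base axis. Payload 6.8 kg.
Tool frame: the origin (TCP) lies at the very end of the fingers, on their centre line; the grasp point (between the pads) lies 19 mm behind it; z points along the fingers, y is the line along which they close (so a half turn about z gives the same grasp; the last joint's range is limited). The gripper opens to 85 mm and grips with 20 to 120 N. Pads are 22 mm wide; open, the fingers measure 114 mm over their backs; the gripper's body (76 mm by 85 mm) begins 54 mm behind the grasp point. The pads swing forward as they close: fully open they stand 13 mm farther back than shut.
Start: joints at [-1.249, 0.477, 0.022, 1.555, -0.011, 1.109, -0.083], TCP at [0.281, 0.614, 0.231] pointing down, gripper open.
Joint ranges: [-2.96, 2.96], [-0.34, 2.1], [-1.41, 1.46], [0.24, 2.44], [-1.37, 4.51], [0.17, 1.92], [-2.96, 2.96]. Speed limits (rad/s): [2.39, 2.39, 3.14, 3.14, 3.14, 3.14, 3.14].

## Interface

Orientations are given as a rotation vector (axis times angle).
In Python, from bench import monitor, optics, r gives the robot as it stands.
- The arm moves only by the shell command python3 -m crank 'ROWS' [OPENING] [FORCE]. ROWS is JSON, a list of rows, each a list of 2 entries, a list of its own where there are three numbers: the shift along the tool's x, y, z in cm, then the turn, a rotation vector about the tool's x, y, z in rad. A call has 1 to 5 rows; each row shifts and turns the commanded pose from where the row before left it, along the tool's axes as they then stand; what a row does not reach is not made up. A row lasts 1/10 s, in which the tool goes at most 50 mm and 8.59 degrees, less where a joint would pass 70% of its speed; a pose out of reach is approached as far as the arm can. A call is refused whole if a number of a shift passes 5 or a number of a turn 0.15, either way. A call with a gripper value outside its range is refused whole. OPENING is the finger opening in cm, from 0 to 8.54, set as the call begins (- or left out, the last holds). The fingers move at their own pace and stop on an object; FORCE is the grip in N (left out, the last holds). Time passes only in rows, so rows that do not move let the fingers close. It gives the time, the measured TCP pose, the force, the opening and the grip force at its end, in the units of the state.
- monitor.get_obs(): the state, without advancing time (a new reading comes with each control period).
- optics.grab_frame(name): name is "side" or "top"; returns (picture, depth): 400x640x3 uint8, red, green, blue; 400x640 float32, m along the optical axis (not along the pixel's ray), 0 where there is no reading.
- optics.camera_model(name): a dict with "vertical_fov" (degrees; the focal length in pixels is half the picture's height over the tangent of half this angle, whatever the lens; pixels are square), "cx", "cy" (the principal point, pixels), "R" (3x3) and "t" (3): a world point X has camera coordinates R X + t. Camera axes: x right, y down, z forward; pixel columns grow to the right and rows downward; lengths in m; the calibration is good to about 2 mm. A picture is of the moment at which its call begins. camera_model takes no time and is no camera call.
- r.hand_in(): hands the job in; it is judged then, once.
The state is a dict: "clock": time; "joints": joint angles; "qvel": joint speeds; "tau": joint torques, N m; "tcp_pos": TCP position; "orientation": TCP orientation; "contact_force": force on the tool from outside, world axes, zero at the start; "moment": the same for the moment, N m; "grip_width": finger opening in m; "gripper_force": force on a finger pad.
Only numpy, scipy, OpenCV 4.12 (cv2) and the standard library are available. Lean on these libraries where they do the work, as an engineer would, in place of code of your own. Each camera call takes 0.05 s, during which the arm holds its last target. There are 200 camera calls.

## Task

The laboratory balance rocks because the foot under its red cap is too short. With the fingertips, slide the orange wedge along the bench and push its thin end under that foot until the balance stands level on all four feet and no longer rocks, then leave it there. Never pick the wedge up, do not press on the balance or shove it along the bench, and leave the bottles and glassware standing where they are.

Things in the scene. Friction and masses are not known exactly. Their poses are not given: they have to be found in the camera images.
- balance: White laboratory balance, loose, about 3 kg, case 250 (its x) by 190 mm (its y), 95 mm tall. Origin below the case's centre, in the plane of its three good feet. x points from its front (display, robot side) to its rear, y to its left seen from the robot, z up. Ball feet of radius 16 mm on lugs at x = +-140, y = +-90 mm. It leans 3 degrees onto the short foot; level when all four carry.
- short_foot (a point): Lowest point of the short ball foot, at balance x = -140, y = +90 mm (near left): on the bench at the start, 8 mm above it when the balance is level. It presses down with a few N until level, then with up to half the weight: the push on the wedge grows from a few N to 15 N within a few mm, and from 20 to 25 N the whole balance slides away.
- red_cap (a point): Middle of the top of the red cap, 24 mm diameter, straight above the short foot and 52 mm above the bench when level; the other three feet have grey caps. The lug below it ends 18 mm before the foot's centre towards the robot, 34 mm wide, its underside 26 mm above the bench when level, 18 mm at the start.
- wedge: Orange wedge, loose, 0.12 kg, 120 mm long (its x), 44 mm wide (its y), flat on the bench. Origin: centre of its underside. x points to the thin end (1.5 mm thick at x = +60 mm); it thickens evenly to 19.5 mm at the blunt end (x = -60 mm). It is 8 mm thick at x = +17 mm, the part that belongs under the foot. It does not slip back out.
- wedge_tip (a point): Middle of the wedge's thin edge, on the bench.
- jar: Amber screw jar, loose bystander, 56 mm diameter, 85 mm tall, origin at the centre of its underside.
- beaker: Small glass beaker, loose bystander, 64 mm diameter, 75 mm tall, origin at the centre of its underside.
- wash_bottle: White wash bottle with a green cap, loose bystander, 68 mm diameter, 170 mm tall, origin at the centre of its underside.
Not all that is in view belongs to the job. Of the things that look like the wedge, take the one that is farthest from the robot's base at the start.

How it is judged:
By the outcome, as a careful person would: the job done as asked, in the order asked, and still so for the second after the job is handed in, with the robot touching nothing.
It also fails if it takes over 48 s, if anything falls off the work surface, if the arm or the gripper's body presses on something with over 40 N, if the wrist force passes 120 N, or if a joint passes its speed limit or range.

## Working session

There is one attempt and no reset: what is moved stays moved. The work goes in short steps, Python scripts to look and compute and a shell command to move; the robot and the scene stay as the last step left them, time stands still between calls to the robot, and variables do not carry over. Pictures are saved under pics/ and viewed, at most 10 in all, crops included, and the job is handed in when it is done.

```bash
ls; mkdir -p pics; python3 - <<'E'
from bench import monitor, optics, r
import cv2,numpy as np
print(monitor.get_obs())
for n in("top","side"):
    p,d=optics.grab_frame(n); np.savez(f"{n}0.npz",p=p,d=d)
    cv2.imwrite(f"pics/{n}0.png",p[:,:,::-1]); print(optics.camera_model(n))
E
```

```text
pics
{'clock': 0.0, 'joints': array([-1.24910567,  0.47781366,  0.02232639,  1.55645765, -0.01148512,
        1.10929124, -0.08311605]), 'qvel': array([-0.00130334,  0.00185964,  0.00021051, -0.00053066, -0.00083306,
       -0.001409  , -0.0006306 ]), 'tau': array([-3.75887266e-04, -5.96450686e+01,  1.60778034e+00, -2.81188899e+01,
        1.24174193e-02,  9.42336774e-03, -1.88299475e-05]), 'tcp_pos': array([0.28102195, 0.61306593, 0.23031375]), 'orientation': array([-6.69839003e-01, -3.06909437e+00,  2.86608025e-03]), 'contact_force': array([ 0.49095356,  0.30618699, -0.09518892]), 'moment': array([0.00636612, 0.03789519, 0.00908023]), 'gripper_force': 0.0, 'grip_width': 0.08563132979638255}
{'vertical_fov': 53.54174052850719, 'cx': 319.1025960485544, 'cy': 203.86109306114173, 'R': array([[-0.01852786, -0.99974269,  0.0130868 ],
       [-0.99832713,  0.01778145, -0.05501595],
       [ 0.05476909, -0.01408423, -0.99839971]]), 't': array([0.04051369, 0.52437855, 0.98021973])}
{'vertical_fov': 44.257710558128544, 'cx': 323.4908586034291, 'cy': 202.7980577388397, 'R': array([[ 9.87786630e-01, -1.55812576e-01, -1.23239152e-04],
       [-9.23489064e-02, -5.84816065e-01, -8.05891959e-01],
       [ 1.25496030e-01,  7.96060683e-01, -5.92062611e-01]]), 't': array([-0.51717306,  0.11605426,  1.10831963])}
```

View pics/top0.png

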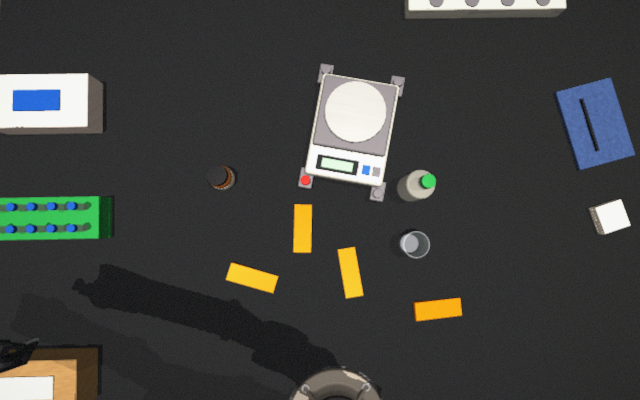

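View pics/side0.png

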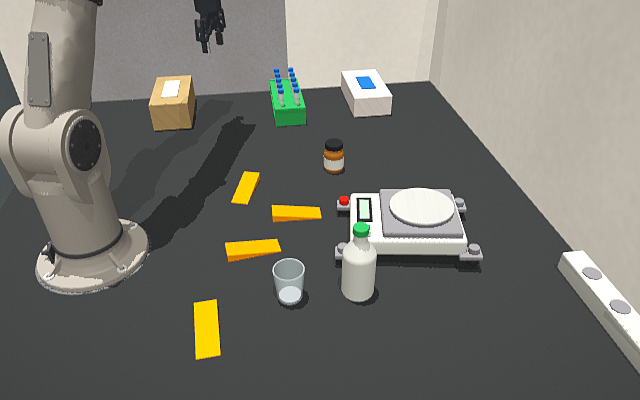

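The pictures show four orange wedges. The one at top px (303,229), side px (297,213), looks farthest from the base. The red cap is at top (306,181) and side (344,201). Next I measure both from the two views.

```bash
cat > h.py <<'E'
import cv2,numpy as np
from bench import monitor, optics
def cam(n):
    c=optics.camera_model(n); return 200/np.tan(np.radians(c["vertical_fov"])/2),c["cx"],c["cy"],np.array(c["R"]),np.array(c["t"])
def ray(n,u,v):
    f,cx,cy,R,t=cam(n); return -R.T@t, R.T@np.array([(u-cx)/f,(v-cy)/f,1])
def onz(n,u,v,z):
    o,d=ray(n,u,v); return o+d*(z-o[2])/d[2]
def tri(a,b):
    A=[];B=[]
    (o1,d1),(o2,d2)=ray("top",*a),ray("side",*b)
    s=np.linalg.lstsq(np.c_[d1,-d2],o2-o1,rcond=None)[0]
    p,q=o1+s[0]*d1,o2+s[1]*d2; return (p+q)/2,np.linalg.norm(p-q)
def cloud(n,d):
    f,cx,cy,R,t=cam(n); v,u=np.mgrid[:400,:640]
    P=np.stack([(u-cx)/f*d,(v-cy)/f*d,d],-1); return (P-t)@R
def masks(p):
    h=cv2.cvtColor(p,cv2.COLOR_RGB2HSV); H,S,V=cv2.split(h)
    return ((H>12)&(H<28)&(S>200)&(V>120)).astype(np.uint8), (((H<6)|(H>174))&(S>150)&(V>100)).astype(np.uint8)
def blobs(m,amin=40):
    c,_=cv2.findContours(m,cv2.RETR_EXTERNAL,cv2.CHAIN_APPROX_NONE)
    return [k for k in c if cv2.contourArea(k)>amin]
E
python3 - <<'E'
from h import *
np.set_printoptions(precision=4,suppress=True)
for n in("top","side"):
    z=np.load(n+"0.npz");p,d=z["p"],z["d"];o,rd=masks(p);C=cloud(n,d)
    for k in blobs(o):
        m=np.zeros((400,640),np.uint8);cv2.drawContours(m,[k],-1,1,-1)
        m=(m>0)&(d>0); q=C[m]; rect=cv2.minAreaRect(k)
        c=q.mean(0); print(n,"orange",rect,"mean",c,"dist",np.hypot(*c[:2]),"n",len(q))
        A=np.c_[q[:,:2]-c[:2],np.ones(len(q))]; g=np.linalg.lstsq(A,q[:,2],rcond=None)[0]; print("  slope",g)
        for uv in cv2.boxPoints(rect): print("   corner",uv,onz(n,*uv,0.0),onz(n,*uv,0.0195))
    for k in blobs(rd,15):
        M=cv2.moments(k); print(n,"red",M["m10"]/M["m00"],M["m01"]/M["m00"],cv2.boundingRect(k))
E
```

```text
top orange ((437.481689453125, 308.83538818359375), (18.773359298706055, 46.93340301513672), 83.6598129272461) mean [ 0.2587 -0.2585  0.0116] dist 0.36571694764257306 n 870
  slope [0.0197 0.1373 0.0116]
   corner [413.1219 302.0976] [ 0.2739 -0.2013  0.    ] [ 0.2777 -0.1965  0.0195]
   corner [459.7683 296.9147] [ 0.2844 -0.3198  0.    ] [ 0.288  -0.3127  0.0195]
   corner [461.8415 315.5732] [ 0.2379 -0.3232  0.    ] [ 0.2424 -0.3161  0.0195]
   corner [415.1951 320.7561] [ 0.2276 -0.2051  0.    ] [ 0.2323 -0.2002  0.0195]
top orange ((251.9633331298828, 277.2889709472656), (48.37023162841797, 18.198701858520508), 16.699243545532227) mean [0.3453 0.2005 0.0115] dist 0.39923664914016405 n 851
  slope [0.0517 0.1428 0.0115]
   corner [226.1835 279.055 ] [0.341  0.2675 0.    ] [0.3435 0.2632 0.0195]
   corner [231.4129 261.6238] [0.3842 0.2541 0.    ] [0.3858 0.2501 0.0195]
   corner [277.7432 275.5229] [0.3471 0.1382 0.    ] [0.3495 0.1364 0.0195]
   corner [272.5138 292.9541] [0.304  0.1518 0.    ] [0.3073 0.1498 0.0195]
top orange ((349.89825439453125, 271.7612609863281), (48.8300
[... 2403 characters left out ...]
ner [321. 221.] [0.5236 0.0395 0.    ] [0.5199 0.0152 0.0195]
   corner [272. 221.] [0.405  0.0582 0.    ] [0.4044 0.0334 0.0195]
side orange ((245.8448486328125, 187.86207580566406), (17.201143264770508, 37.6849479675293), 23.198591232299805) mean [0.3465 0.2007 0.0102] dist 0.40046150568579414 n 567
  slope [0.0034 0.1431 0.0102]
   corner [230.5173 201.7931] [0.305  0.1547 0.    ] [0.307  0.1274 0.0195]
   corner [245.3621 167.1552] [0.3478 0.3176 0.    ] [0.3487 0.2861 0.0195]
   corner [261.1724 173.931 ] [0.3904 0.2749 0.    ] [0.3902 0.2445 0.0195]
   corner [246.3276 208.569 ] [0.3444 0.1191 0.    ] [0.3454 0.0927 0.0195]
side red 343.594315245478 199.94832041343668 (339, 196, 10, 9)
```

```bash
python3 - <<'E'
from h import *
t=np.load("top0.npz")["p"][140:270,240:440,::-1]; s=np.load("side0.npz")["p"][175:275,220:420,::-1]
t=cv2.resize(t,None,fx=4,fy=4,interpolation=2)[:520]; s=cv2.resize(s,None,fx=4,fy=4,interpolation=2)
cv2.imwrite("pics/s1.png",s); cv2.imwrite("pics/t1.png",t)
E
```

```text
(no output)
```

View pics/s1.png

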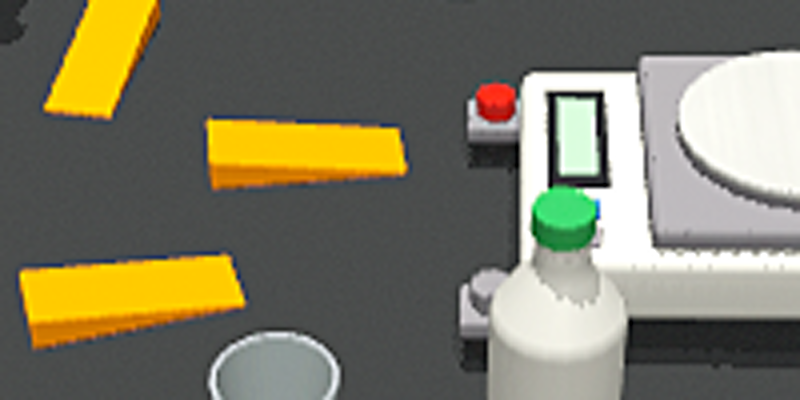

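View pics/t1.png

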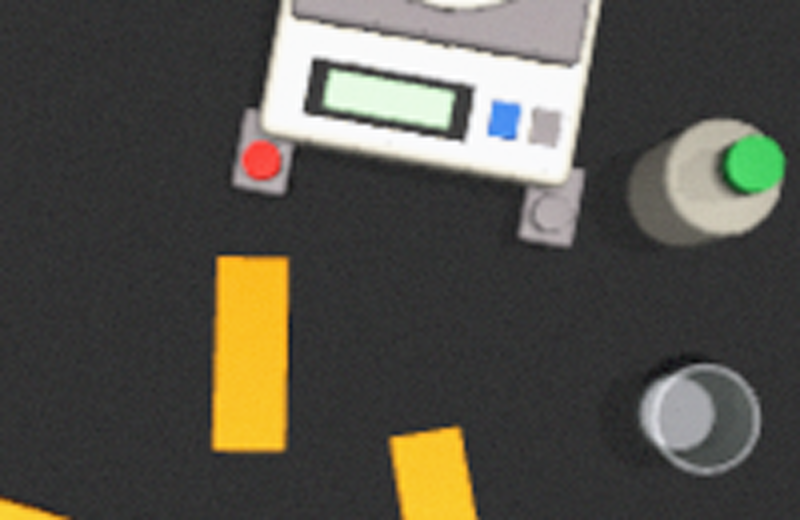

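```bash
cat >> h.py <<'E'
from scipy.spatial.transform import Rotation as Rn
def go(p,heading=0.0,tilt=0.0):
    """tool-frame shift (cm) and turn (rad) from the measured pose to p; tool x = -heading dir, z down;
    tilt>0: tips lean back towards the robot"""
    s=monitor.get_obs(); R0=Rn.from_rotvec(s["orientation"])
    c,n=np.cos(heading),np.sin(heading)
    R1=Rn.from_matrix(np.array([[-c,-n,0],[-n,c,0],[0,0,-1]]).T.copy()) if False else Rn.from_matrix(np.c_[[-c,-n,0],[-n,c,0],[0,0,-1]])
    R1=R1*Rn.from_euler("y",tilt)
    print("t",s["clock"],"tcp",s["tcp_pos"].round(4),"F",s["contact_force"].round(1),"w",round(s["grip_width"],4))
    print("shift cm (old tool axes)",(100*R0.inv().apply(np.array(p)-s["tcp_pos"])).round(2),"turn",(R0.inv()*R1).as_rotvec().round(3), "toolx",R0.apply([1,0,0]).round(3))
E
python3 - <<'E'
from h import *
np.set_printoptions(precision=4,suppress=True)
print("cap",tri((305.07,179.83),(343.6,199.95)))
for z in(.042,.044,.046): print(onz("top",305.07,179.83,z),onz("side",343.6,199.95,z))
# wedge corners by two views: contour approx
for n in("top","side"):
    o,_=masks(np.load(n+"0.npz")["p"])
    for k in blobs(o):
        x,y,w,h=cv2.boundingRect(k)
        if (n=="top" and 290<x<300) or (n=="side" and 260<x<280): print(n,cv2.approxPolyDP(k,2.0,True)[:,0].tolist())
go([0.45,0.35,0.2],np.radians(38)); go([.42,.08,.12],np.radians(-2.4))
E
```

```text
cap (array([0.5836, 0.0646, 0.0389]), np.float64(0.0005364290065628775))
[0.5829 0.0646 0.042 ] [0.583  0.0604 0.042 ]
[0.5827 0.0645 0.044 ] [0.5824 0.0577 0.044 ]
[0.5825 0.0645 0.046 ] [0.5818 0.055  0.046 ]
top [[295, 204], [293, 251], [310, 251], [311, 205]]
side [[272, 205], [273, 221], [321, 217], [318, 207]]
t 0.1 tcp [0.281  0.6131 0.2304] F [-0.1 -0.5 -0.2] w 0.0853
shift cm (old tool axes) [-26.32 -16.88   3.07] turn [-0.002 -0.001 -1.093] toolx [-0.909  0.417 -0.   ]
t 0.1 tcp [0.281  0.6131 0.2304] F [-0.1 -0.5 -0.2] w 0.0853
shift cm (old tool axes) [-34.85 -42.66  11.12] turn [-0.002 -0.    -0.388] toolx [-0.909  0.417 -0.   ]
```

```bash
python3 -m crank '[[[-3.3,-2.1,0.4],[0,0,0]],[[-3.3,-2.1,0.4],[0,0,0]],[[-3.3,-2.1,0.4],[0,0,0]],[[-3.3,-2.1,0.4],[0,0,0]]]' 2 20
python3 -m crank '[[[-3.3,-2.1,0.4],[0,0,0]],[[-3.3,-2.1,0.4],[0,0,0]],[[-3.3,-2.1,0.4],[0,0,0]],[[-3.3,-2.1,0.4],[0,0,0]]]'
python3 -m crank '[[[-1.2,-3.7,1.1],[0,0,0]],[[-1.2,-3.7,1.1],[0,0,0]],[[-1.2,-3.7,1.1],[0,0,0]],[[-1.2,-3.7,1.1],[0,0,0]]]'
python3 -m crank '[[[-1.2,-3.7,1.1],[0,0,0]],[[-1.2,-3.7,1.1],[0,0,0]],[[-1.2,-3.7,1.1],[0,0,0]]]'
python3 -m crank '[[[0,0,0],[0,0,-0.1]],[[0,0,0],[0,0,-0.1]],[[0,0,0],[0,0,-0.1]],[[0,0,0],[0,0,-0.1]]]'
python3 -c "
from h import *
h=np.radians(-4.6)
go([.38,.079,.1],h,.25); go([.38,.079,.006],h,.25)"
```

```text
clock: 0.5
tcp_pos: [0.3668, 0.4806, 0.2147]
orientation: [-0.67, -3.069, 0.001]
contact_force: [0.1, -0.4, 0.6]
grip_width: 0.028
gripper_force: 0.0
clock: 0.9
tcp_pos: [0.4517, 0.3493, 0.1989]
orientation: [-0.67, -3.069, 0.001]
contact_force: [0.2, -0.2, -0.1]
grip_width: 0.0203
gripper_force: 0.0
clock: 1.3
tcp_pos: [0.4326, 0.1947, 0.1547]
orientation: [-0.67, -3.069, 0.0]
contact_force: [0.4, -0.7, 0.4]
grip_width: 0.0199
gripper_force: 0.0
clock: 1.6
tcp_pos: [0.4191, 0.079, 0.1219]
orientation: [-0.67, -3.069, -0.0]
contact_force: [0.3, 0.2, -0.5]
grip_width: 0.0197
gripper_force: 0.0
clock: 2.0
tcp_pos: [0.4194, 0.0803, 0.1221]
orientation: [-0.041, -3.141, 0.0]
contact_force: [-0.2, 0.1, -0.5]
grip_width: 0.02
gripper_force: 0.0
t 2.0 tcp [0.4194 0.0803 0.1221] F [-0.2  0.1 -0.5] w 0.02
shift cm (old tool axes) [ 3.94 -0.23  2.22] turn [-0.007  0.249  0.054] toolx [-1.     0.026  0.   ]
t 2.0 tcp [0.4194 0.0803 0.1221] F [-0.2  0.1 -0.5] w 0.02
shift cm (old tool axes) [ 3.93 -0.23 11.62] turn [-0.007  0.249  0.054] toolx [-1.     0.026  0.   ]
```

```bash
python3 -m crank '[[[1,0,0],[0,0.125,0]],[[1,0,0.2],[0,0.125,0]],[[1,0,0.4],[0,0,0.055]],[[1,0,0.4],[0,0,0]]]'
python3 -c "
from h import *
h=np.radians(-4.6)
go([.38,.079,.1],h,.25); go([.38,.079,.006],h,.25)"
```

```text
clock: 2.4
tcp_pos: [0.3781, 0.082, 0.1182]
orientation: [-0.125, -2.888, 0.005]
contact_force: [-0.0, 0.0, -0.3]
grip_width: 0.0197
gripper_force: 0.0
t 2.4 tcp [0.3781 0.082  0.1182] F [-0.   0.  -0.3] w 0.0197
shift cm (old tool axes) [-0.66 -0.26  1.71] turn [-0.013 -0.    -0.008] toolx [-0.965  0.085  0.248]
t 2.4 tcp [0.3781 0.082  0.1182] F [-0.   0.  -0.3] w 0.0197
shift cm (old tool axes) [-2.98 -0.12 10.82] turn [-0.013 -0.    -0.008] toolx [-0.965  0.085  0.248]
```

```bash
python3 -m crank '[[[-1.2,-0.05,4.2],[0,0,0]],[[-1.2,-0.05,4.2],[0,0,0]],[[-0.5,0,2.1],[0,0,0]],[[0,0,0],[0,0,0]]]'
python3 - <<'E'
from h import *
h=np.radians(-4.6)
go([.38,.079,.007],h,.25); 
p,d=optics.grab_frame("side"); cv2.imwrite("pics/s2.png",cv2.resize(p[160:280,200:400,::-1],None,fx=4,fy=4,interpolation=2))
E
```

```text
clock: 2.8
tcp_pos: [0.3772, 0.0791, 0.0081]
orientation: [-0.12, -2.884, 0.007]
contact_force: [-0.8, -0.4, -0.4]
grip_width: 0.0197
gripper_force: 0.0
t 2.8 tcp [0.3772 0.0791 0.0081] F [-0.8 -0.4 -0.4] w 0.0197
shift cm (old tool axes) [-0.3   0.02  0.04] turn [-0.015 -0.005 -0.005] toolx [-0.964  0.082  0.252]
```

View pics/s2.png

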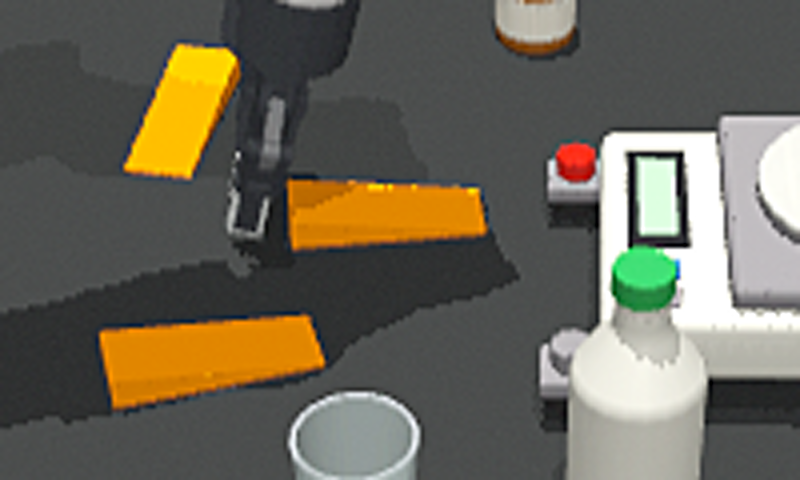

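Side picture: the fingertips (crop px 250,215) stand right behind the blunt end (290,215), and all bystanders are undisturbed. I now push along heading -4.6°.

```bash
python3 -m crank '[[[-0.8,0,-0.2],[0,0,0]],[[-0.8,0,-0.2],[0,0,0]],[[-0.8,0,-0.2],[0,0,0]],[[-0.6,0,-0.15],[0,0,0]],[[-0.6,0,-0.15],[0,0,0]]]'
python3 -m crank '[[[-0.6,0,-0.15],[0,0,0]],[[-0.6,0,-0.15],[0,0,0]],[[-0.6,0,-0.15],[0,0,0]],[[-0.6,0,-0.15],[0,0,0]],[[0,0,0],[0,0,0]]]'
cat > look.py <<'E'
import sys
from h import *
np.set_printoptions(precision=4,suppress=True)
p,d=optics.grab_frame("top"); o,rd=masks(p)
for k in blobs(o):
    r=cv2.minAreaRect(k); 
    if r[0][1]<255 and 280<r[0][0]<325 : print(r); print(np.array([onz("top",*u,0.01) for u in cv2.boxPoints(r)]))
for k in blobs(rd,15):
    M=cv2.moments(k); print("cap",onz("top",M["m10"]/M["m00"],M["m01"]/M["m00"],.048))
go([.5,.0625,.007],np.radians(-4.6),0)
cv2.imwrite(f"pics/{sys.argv[1]}t.png",cv2.resize(p[130:260,240:440,::-1],None,fx=4,fy=4,interpolation=2))
p,d=optics.grab_frame("side")
cv2.imwrite(f"pics/{sys.argv[1]}s.png",cv2.resize(p[160:280,230:430,::-1],None,fx=4,fy=4,interpolation=2))
E
python3 look.py a
```

```text
clock: 3.35
tcp_pos: [0.4178, 0.0765, 0.0101]
orientation: [-0.123, -2.889, 0.004]
contact_force: [-1.8, -0.6, 2.0]
grip_width: 0.0199
gripper_force: 1.0
clock: 3.85
tcp_pos: [0.4431, 0.0744, 0.0095]
orientation: [-0.123, -2.89, 0.004]
contact_force: [-0.8, 0.6, 0.4]
grip_width: 0.0199
gripper_force: 0.0
t 3.9 tcp [0.4427 0.0744 0.0094] F [-0.2 -0.1  0.3] w 0.02
shift cm (old tool axes) [-5.7  -0.7  -1.18] turn [-0.013 -0.248 -0.005] toolx [-0.966  0.084  0.246]
```

View pics/at.png

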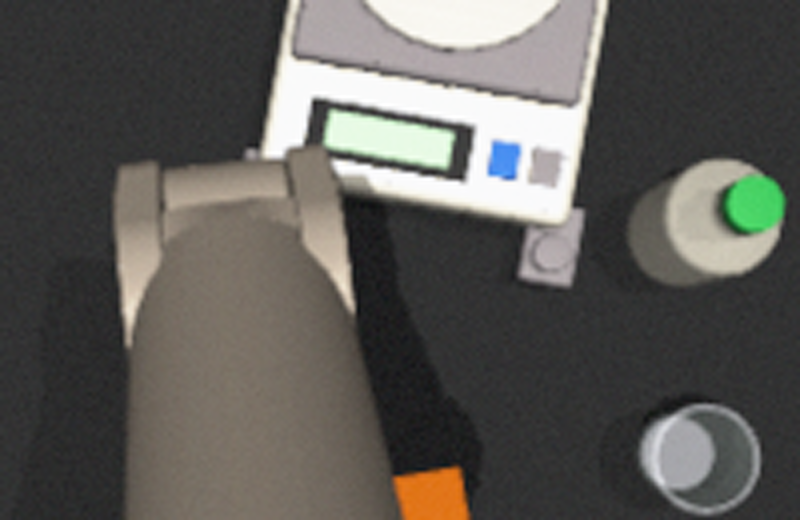

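View pics/as.png

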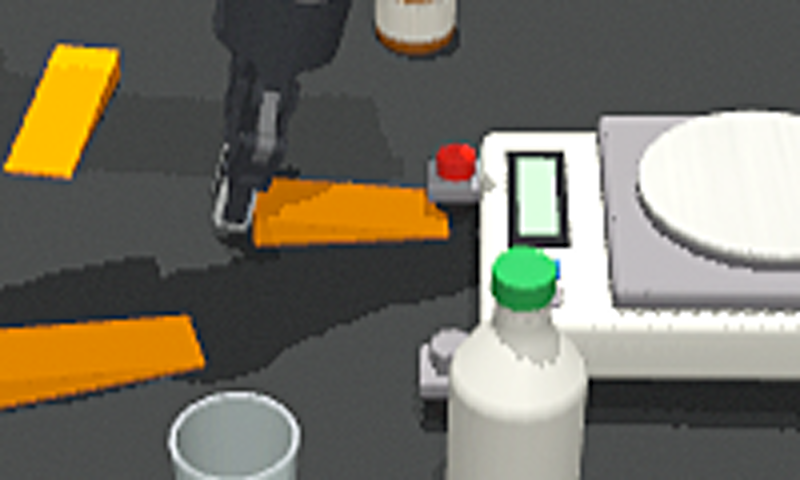

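```bash
python3 -m crank '[[[0,0,0],[0,-0.085,0]],[[0,0,0],[0,-0.085,0]],[[0,0,0],[0,-0.08,0]],[[0,0,0],[0,0,0]]]'
cat > side.py <<'E'
from h import *
np.set_printoptions(precision=4,suppress=True)
p,d=optics.grab_frame("side"); o,rd=masks(p)
for k in blobs(o):
    x,y,w,h=cv2.boundingRect(k)
    if x>250 and y<215:
        a=k[:,0]; i=a[a[:,0]<a[:,0].min()+3]; c=cv2.approxPolyDP(k,2.5,True)[:,0]
        print(c.tolist())
        lo=c[np.argmax(c[:,1]-.1*c[:,0]+0)]; bl=c[np.argmax(c[:,1]-c[:,0])]; tp=c[np.argmax(c[:,0]+.3*c[:,1])]
        B,T=onz("side",*(bl+[0,.5]),0),onz("side",*(tp+[.5,.5]),0); v=T-B
        H=np.arctan2(v[1],v[0]); print("blunt right",B,"tip right",T,"len",np.linalg.norm(v),"heading",np.degrees(H))
        n=np.array([-np.sin(H),np.cos(H)])*.022; print("tip mid",T[:2]+n,"blunt mid",B[:2]+n)
for k in blobs(rd,15):
    M=cv2.moments(k); print("cap px",M["m10"]/M["m00"],M["m01"]/M["m00"])
go([.5,.0625,.007],np.radians(-4.6),0)
E
python3 side.py
python3 -c "
from h import *
print(onz('side',294.25,221.75,0),onz('side',342,219,0))"
```

```text
clock: 4.35
tcp_pos: [0.4391, 0.0744, 0.0095]
orientation: [-0.128, -3.137, 0.022]
contact_force: [-0.4, -0.2, 0.2]
grip_width: 0.0201
gripper_force: 0.0
[[293, 204], [294, 220], [342, 218], [335, 207]]
blunt right [0.4585 0.0518 0.    ] tip right [0.5775 0.041  0.    ] len 0.11953948141349159 heading -5.161964776686315
tip mid [0.5795 0.0629] blunt mid [0.4604 0.0737]
cap px 343.594315245478 199.94832041343668
t 4.4 tcp [0.4406 0.0746 0.0097] F [-0.2 -0.1  1.4] w 0.0201
shift cm (old tool axes) [-6.02 -0.72  0.27] turn [-0.014 -0.001 -0.002] toolx [-0.997  0.082  0.001]
[0.45853241 0.04676664 0.        ] [0.57592619 0.03923918 0.        ]
```

```bash
python3 -m crank '[[[0,0,0.4],[0,0,0]],[[-0.5,0,0],[0,0,0]],[[-0.5,0,0],[0,0,0]],[[-0.5,0,0],[0,0,0]],[[-0.5,0,0],[0,0,0]]]'
python3 -m crank '[[[-0.4,0,0],[0,0,0]],[[-0.4,0,0],[0,0,0]],[[0,0,0],[0,0,0]]]'
python3 side.py
```

```text
clock: 4.9
tcp_pos: [0.4621, 0.0725, 0.0053]
orientation: [-0.131, -3.138, 0.022]
contact_force: [-2.0, -0.2, -0.4]
grip_width: 0.0199
gripper_force: 1.1
clock: 5.2
tcp_pos: [0.4708, 0.0721, 0.0057]
orientation: [0.131, 3.138, -0.021]
contact_force: [0.3, 0.4, -0.1]
grip_width: 0.02
gripper_force: 0.1
[[304, 206], [304, 220], [349, 218], [349, 210], [343, 213], [336, 206]]
blunt right [0.4827 0.0479 0.    ] tip right [0.5946 0.0383 0.    ] len 0.11228434547603072 heading -4.915340311786344
tip mid [0.5965 0.0602] blunt mid [0.4846 0.0699]
cap px 343.95607235142114 198.8346253229974
t 5.25 tcp [0.4707 0.0721 0.0058] F [-0.1 -0.1  0.4] w 0.0198
shift cm (old tool axes) [-3.   -0.72 -0.11] turn [-0.013  0.002 -0.003] toolx [-0.997  0.083 -0.002]
```

```bash
python3 -m crank '[[[-0.4,0,0],[0,0,0]],[[-0.4,0,0],[0,0,0]],[[-0.4,0,0],[0,0,0]]]'
python3 -m crank '[[[-0.2,0,0],[0,0,0]]]'; python3 -m crank '[[[-0.1,0,0],[0,0,0]]]' 
python3 side.py
```

```text
clock: 5.55
tcp_pos: [0.4816, 0.0711, 0.0056]
orientation: [-0.13, -3.138, 0.021]
contact_force: [-3.3, 0.7, 1.3]
grip_width: 0.0198
gripper_force: 1.6
clock: 5.65
tcp_pos: [0.4842, 0.0709, 0.0056]
orientation: [0.131, 3.139, -0.021]
contact_force: [-3.0, 0.1, 1.6]
grip_width: 0.0199
gripper_force: 1.4
clock: 5.75
tcp_pos: [0.4849, 0.0708, 0.0056]
orientation: [-0.131, -3.139, 0.021]
contact_force: [-4.1, 0.9, 2.3]
grip_width: 0.0201
gripper_force: 1.8
[[310, 205], [310, 220], [349, 218], [349, 210], [342, 212], [335, 205]]
blunt right [0.4972 0.0456 0.    ] tip right [0.5946 0.0383 0.    ] len 0.09760145305312969 heading -4.303674699178338
tip mid [0.5962 0.0603] blunt mid [0.4989 0.0676]
cap px 343.9846153846154 198.3282051282051
t 5.8 tcp [0.4849 0.0708 0.0056] F [-1.9  1.1  2.3] w 0.0201
shift cm (old tool axes) [-1.57 -0.71 -0.13] turn [-0.014  0.    -0.003] toolx [-0.997  0.083 -0.001]
```

```bash
for i in 1; do :; done
python3 -m crank '[[[-0.2,0,0],[0,0,0]],[[-0.2,0,0],[0,0,0]]]' | grep -E "pos|contact"
python3 -m crank '[[[-0.1,0,0],[0,0,0]]]' | grep -E "pos|contact"
python3 -m crank '[[[-0.1,0,0],[0,0,0]]]' | grep -E "pos|contact"
python3 side.py
```

```text
tcp_pos: [0.4885, 0.0705, 0.0056]
contact_force: [-2.6, 0.3, 0.4]
tcp_pos: [0.4899, 0.0704, 0.0056]
contact_force: [-2.7, 0.9, 1.3]
tcp_pos: [0.4905, 0.0703, 0.0055]
contact_force: [-3.7, 0.3, 3.8]
[[313, 203], [312, 219], [349, 218], [349, 209], [342, 212], [336, 205]]
blunt right [0.5026 0.0488 0.    ] tip right [0.5946 0.0383 0.    ] len 0.09253008597471764 heading -6.505799916722284
tip mid [0.5971 0.0602] blunt mid [0.5051 0.0707]
cap px 344.0 198.0
t 6.25 tcp [0.4906 0.0703 0.0056] F [-3.  -0.5  1.8] w 0.0202
shift cm (old tool axes) [-1.   -0.7  -0.14] turn [-0.014 -0.    -0.003] toolx [-0.997  0.083  0.   ]
```

```bash
python3 -c "
from h import *
f,cx,cy,R,t=cam('side')
for z in(.038,.046):
    q=R@np.array([.583,.0635,z])+t; print(q[:2]/q[2]*f+[cx,cy])"
python3 -m crank '[[[-0.1,0,0],[0,0,0]]]' | grep -E "pos|contact"
python3 -m crank '[[[-0.1,0,0],[0,0,0]]]' | grep -E "pos|contact"
python3 -m crank '[[[-0.1,0,0],[0,0,0]]]' | grep -E "pos|contact"
python3 -m crank '[[[-0.1,0,0],[0,0,0]]]' | grep -E "pos|contact"
python3 side.py
```

```text
[343.3374193  200.54336314]
[343.41504085 197.90261236]
tcp_pos: [0.4909, 0.0702, 0.0055]
contact_force: [-6.1, 0.1, 3.8]
tcp_pos: [0.4914, 0.0702, 0.0054]
contact_force: [-6.1, 0.8, 4.4]
tcp_pos: [0.4919, 0.0701, 0.0054]
contact_force: [-8.2, 0.9, 7.0]
tcp_pos: [0.4923, 0.07, 0.0053]
contact_force: [-9.4, 1.8, 7.0]
[[312, 219], [349, 218], [349, 209], [343, 212], [336, 205], [314, 204]]
blunt right [0.5026 0.0488 0.    ] tip right [0.5946 0.0383 0.    ] len 0.09253008597471764 heading -6.505799916722284
tip mid [0.5971 0.0602] blunt mid [0.5051 0.0707]
cap px 344.0 197.9312169312169
t 6.7 tcp [0.4924 0.07   0.0053] F [-7.7  0.5  6.3] w 0.0199
shift cm (old tool axes) [-0.82 -0.69 -0.17] turn [-0.014 -0.004 -0.002] toolx [-0.997  0.083  0.004]
```

```bash
cat > lev.py <<'E'
from h import *
def tilt(n,d):
    C=cloud(n,d); m=(d>0)&(C[...,2]>.088)&(C[...,2]<.15)&(np.hypot(C[...,0]-.745,C[...,1]+.045)<.14) if False else None
    # pan: the balance's highest disc, by image region
    v,u=np.mgrid[:400,:640]; c,a=((356,112),(24,24)) if n=="top" else ((422,207),(26,14))
    m=(((u-c[0])/a[0])**2+((v-c[1])/a[1])**2<1)&(d>0); q=C[m]; g=None
    for _ in range(4):
        A=np.c_[q[:,:2]-q[:,:2].mean(0),np.ones(len(q))]; g=np.linalg.lstsq(A,q[:,2],rcond=None)[0]
        e=abs(A@g-q[:,2]); q=q[e<2.5*np.median(e)+1e-4]
    return np.degrees(g[:2]).round(2),g[2].round(4),len(q)
for n in("top","side"):
    print(n,"start",tilt(n,np.load(n+"0.npz")["d"]),"now",tilt(n,np.mean([optics.grab_frame(n)[1] for _ in range(2)],0)))
E
python3 lev.py
python3 -m crank '[[[-0.1,0,0],[0,0,0]]]' | grep -E "pos|contact"
python3 -m crank '[[[-0.1,0,0],[0,0,0]]]' | grep -E "pos|contact"
python3 lev.py
```

```text
top start (array([ 0.9 , -2.75]), np.float64(0.0968), 1604) now (array([0.01, 0.01]), np.float64(0.096), 1566)
side start (array([ 1.01, -2.88]), np.float64(0.0962), 990) now (array([ 0.01, -0.1 ]), np.float64(0.0949), 968)
tcp_pos: [0.4927, 0.0699, 0.0052]
contact_force: [-10.4, 0.4, 7.2]
tcp_pos: [0.4931, 0.0699, 0.0051]
contact_force: [-11.9, 1.7, 8.4]
top start (array([ 0.9 , -2.75]), np.float64(0.0968), 1604) now (array([-0.2,  0. ]), np.float64(0.0959), 1544)
side start (array([ 1.01, -2.88]), np.float64(0.0962), 990) now (array([-0.01, -0.14]), np.float64(0.095), 1015)
```

```bash
python3 -m crank '[[[0.5,0,0],[0,0,0]],[[0.5,0,0],[0,0,0]],[[1,0,0],[0,0,0]],[[1,0,0],[0,0,0]],[[0,0,-2],[0,0,0]]]'|grep -E "clock|pos|contact"
python3 -m crank '[[[0,0,-4],[0,0,0]],[[0,0,-4],[0,0,0]],[[0,4,-4],[0,0,0]],[[-1,4.5,-1],[0,0,0]],[[-1,4.5,0],[0,0,0]]]'|grep -E "clock|pos|contact"
python3 -m crank '[[[-1,4.5,0],[0,0,0]],[[-1,4.5,0],[0,0,0]],[[-1,4.5,0],[0,0,0]],[[0,4.5,0],[0,0,0]],[[0,0,0],[0,0,0]]]'|grep -E "clock|pos|contact"
python3 lev.py; python3 look.py b; python3 side.py
```

```text
clock: 7.8
tcp_pos: [0.463, 0.0722, 0.024]
contact_force: [0.8, -0.7, 0.0]
clock: 8.3
tcp_pos: [0.4983, 0.1993, 0.152]
contact_force: [0.4, 0.5, 0.3]
clock: 8.8
tcp_pos: [0.5394, 0.383, 0.1461]
contact_force: [-1.1, -0.5, -0.6]
top start (array([ 0.9 , -2.75]), np.float64(0.0968), 1604) now (array([-0.04, -0.23]), np.float64(0.0959), 1534)
side start (array([ 1.01, -2.88]), np.float64(0.0962), 990) now (array([ 0.  , -0.11]), np.float64(0.0949), 1046)
((305.8761291503906, 193.85841369628906), (17.960132598876953, 36.85152816772461), 3.814074993133545)
[[0.5067 0.0901 0.01  ]
 [0.5996 0.0825 0.01  ]
 [0.5958 0.0373 0.01  ]
 [0.5029 0.0452 0.01  ]]
cap [0.5841 0.0626 0.048 ]
t 9.05 tcp [0.5421 0.3723 0.1467] F [ 0.4 -1.3  0.6] w 0.0203
shift cm (old tool axes) [  1.57 -31.02  14.43] turn [-0.015  0.    -0.005] toolx [-0.996  0.085 -0.   ]
[[312, 203], [313, 219], [349, 218], [349, 209], [343, 212], [336, 205]]
blunt right [0.5051 0.0484 0.    ] tip right [0.5946 0.0383 0.    ] len 0.09007172070347699 heading -6.438421400806721
tip mid [0.597  0.0602] blunt mid [0.5075 0.0703]
cap px 344.0677083333333 197.90104166666666
t 9.15 tcp [0.5423 0.3726 0.147 ] F [ 0.2  0.  -0.1] w 0.0201
shift cm (old tool axes) [  1.58 -31.06  14.44] turn [-0.014  0.001 -0.005] toolx [-0.996  0.085 -0.001]
```

View pics/bt.png

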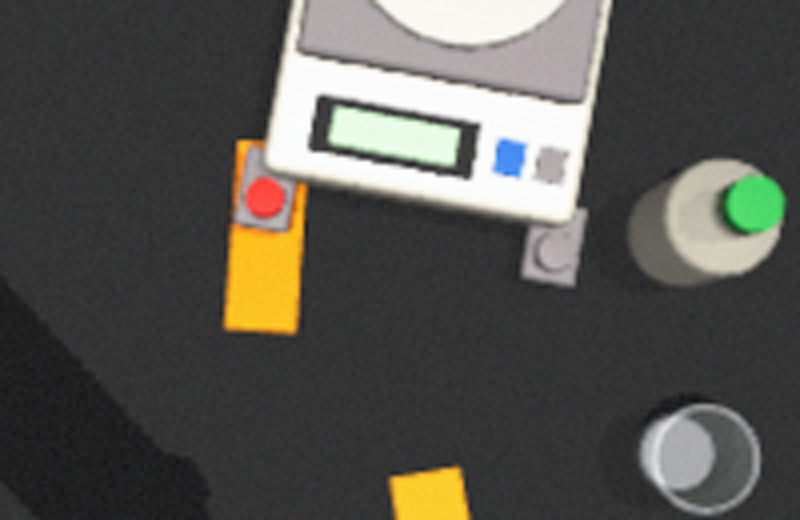

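View pics/bs.png

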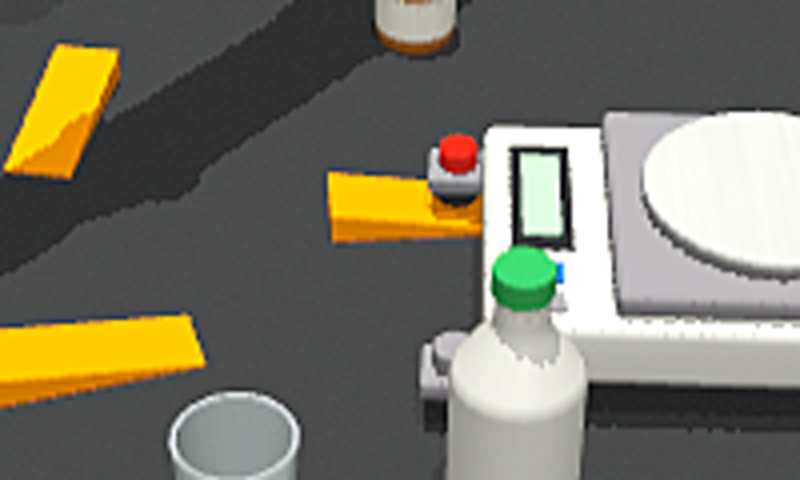

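The pictures show the wedge under the red-capped foot (top crop 265,195), with everything else in place. I'll take one averaged level check before handing in.

```bash
sed -i 's/range(2)/range(10)/' lev.py; python3 lev.py
```

```text
top start (array([ 0.9 , -2.75]), np.float64(0.0968), 1604) now (array([ 0.06, -0.03]), np.float64(0.096), 1581)
side start (array([ 1.01, -2.88]), np.float64(0.0962), 990) now (array([-0.  , -0.01]), np.float64(0.0949), 1005)
```

Averaged tilt is within 0.1°, so it is level.

```bash
python3 -c "
from bench import r
print(r.hand_in())"
```

```text
the job is handed in; nothing more can be done
None
```

The wedge is under the short foot and the balance reads level, within 0.1° of tilt in both camera views. The last push reached about 12 N, the bottles and glassware look undisturbed, and I handed the job in after about 10 s of robot time; no verdict came back.

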